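Take one exposure with the green lamp shutter

TASK

Take one exposure with the microscope's lamp bank: pull the green shutter knob straight up to its out detent, leave it out for at least two seconds, then push it fully home again and let go. Leave the blue and orange knobs in.

Things in the scene. Friction and masses are not known exactly. Their poses are not given: they have to be found in the camera images.
- green_cap (a point): Centre of the green cap, an upright cylinder, diameter 30 mm, height 26 mm; moves with the knob. Pushed in, it sits on a fixed collar (diameter 20, height 14 mm) and this point is 27 mm above the grey unit's flat top, 122 mm above the table. z up, y along the row of three units (100 mm apart, 100 mm in x, 84 mm in y, in any colour order, on a fixed plinth); no neighbours along x.
- green_knob (a joint): Pull height of the green knob in m, straight up: 0 = fully in (start), 0.024 = fully out at the end stop, showing bare steel shaft, 10 mm thick. An over-centre detent resists with about 8 N at either end, fading to nothing half-way; beyond that the knob snaps to the other end and stays there by itself, also when let go.
- blue_knob (a joint): Pull height of the blue-capped bystander knob, same build as the green one: 0 = fully in, 0.024 = fully out. It starts in and must stay in.
- orange_knob (a joint): Pull height of the orange-capped bystander knob, same build as the green one: 0 = fully in, 0.024 = fully out. It starts in and must stay in.

How it is judged:
By the outcome, as a careful person would: the job done as asked, in the order asked, and still so for the second after the job is handed in, with the robot touching nothing.
It also fails if it takes over 32 s, if anything falls off the work surface, if the arm or the gripper's body presses on something with over 40 N, if the wrist force passes 120 N, or if a joint passes its speed limit or range.

ROBOT

A 6-joint arm with a two-finger parallel gripper is mounted at the origin on the work surface. World frame = base frame: x ahead of the robot, y to its left, z up, the work surface at z = 0. Lengths are in mm, angles in rad, forces in N, time in s.
With the tool pointing down it reaches from about 350 to 775 mm from the base axis. Payload 7.3 kg.
Tool frame: the origin (TCP) lies on the mounting face of the last link; the fingertips stand 178 mm ahead of it and the grasp point (between the pads) lies 159 mm ahead of it (bot.tcp_to_tips is the distance from the TCP to the fingertips, in mm); z points along the fingers, y is the direction in which the jaws open and shut (so a half turn about z gives the same grasp; the last joint's range is limited). The gripper opens to 92 mm and grips with 3 to 60 N. Pads are 19 mm wide; open, the fingers measure 130 mm over their backs; the gripper's body (75 mm by 190 mm) begins 47 mm behind the grasp point.
Start: joints at [1.139, 0.342, 1.524, -0, 1.275, -0.146], TCP at [147.989, 503.713, 404.741] pointing down, gripper open.
Joint ranges: [-2.53, 2.53], [-0.77, 2.02], [0.04, 2.7], [-1, 4.14], [0.28, 2.66], [-3.11, 3.11]. Speed limits (rad/s): [2.57, 2.57, 3.14, 3.14, 3.14, 3.14].

INTERFACE

Orientations are given as [roll, pitch, yaw] about the fixed x, y, z axes, in that order (R = Rz(yaw) Ry(pitch) Rx(roll)).
In Python, from plant import status, capture, calibration, workorder, look_for, bot gives the robot as it stands. The module is installed in compiled form; this text tells all that it offers.
- The arm moves only by the tool send_rows, never from a script. Its argument "motion" is a list of rows, each an object with "dp": the shift along the tool's x, y, z in mm, a list of three; "rotation": the turn, a rotation vector about the tool's x, y, z in degrees, a list of three. A call has 1 to 20 rows; each row shifts and turns the commanded pose from where the row before left it, along the tool's axes as they then stand; what a row does not reach is not made up. A row lasts 1/8 s, in which the tool goes at most 62.5 mm and 10.7 degrees, less where a joint would pass 70% of its speed; a pose out of reach is approached as far as the arm can. A call is refused whole if a number of a shift passes 62.5 or a number of a turn 10.7, either way. A call with a gripper value outside its range is refused whole. "gripper" is the opening, from 0 (shut) to 1 (fully open), set as the call begins (left out, the last holds). The fingers move at their own pace and stop on an object; the grip force is fixed at half the most. Time passes only in rows, so rows that do not move let the fingers close. It gives the time, the measured TCP pose, the force and the opening at its end, in the units of the state.
- status.get_obs(): the state, without advancing time (a new reading comes with each control period).
- capture(name): name is "side" or "top"; returns (picture, depth): 400x640x3 uint8, blue, green, red; 400x640 float32, mm along the optical axis (not along the pixel's ray), 0 where there is no reading.
- calibration(name): a dict with "intrinsics" (3x3 intrinsics, pixels), "D" ([k1, k2, p1, p2, k3] as OpenCV has them; the pictures are not rectified), "cam_to_world" (4x4, takes a point from camera to world coordinates). Camera axes: x right, y up, looking along -z (the intrinsics and any distortion apply to the point x, -y, -z); pixel columns grow to the right and rows downward; lengths in mm; the calibration is good to about 2 mm. A picture is of the moment at which its call begins. calibration takes no time and is no camera call.
- workorder.close_job(): hands the job in, once; it reports no verdict.
Trained networks look in the newest picture that a camera, given by its name, has taken for a name from the list of things; names that differ only in an ending like _2 or _b are one class to them, and where a whole thing is asked for, a point or a joint stands for the part that bears it (a point fixed in the world has none). Each returns a list of dicts, best first, with "confidence" (0 to 1); they miss things now and then, are a little off and sometimes report something else, mostly with a low value. They report only what shows in the picture. A call takes as long as a camera call.
- look_for(thing, camera): "point" ([column, row] as shares, 0 to 1, of the picture: columns of its width, rows of its height, amid what is visible of it).
The state is a dict: "time": time; "joint_positions": joint angles; "dq": joint speeds; "tau": joint torques, N m; "tool_pos": TCP position; "tcp_rot": TCP orientation; "contact_force": force on the tool from outside, world axes, zero at the start; "moment": the same for the moment, N m; "grip_width": finger opening in mm.
Only numpy, scipy, OpenCV 4.12 (cv2) and the standard library are available. Lean on these libraries where they do the work, as an engineer would, in place of code of your own. Each camera call takes 0.05 s, during which the arm holds its last target.

## Working session

There is one attempt and no reset: what is moved stays moved. The work goes in short steps, Python scripts to look and compute and a tool call to move; the robot and the scene stay as the last step left them, time stands still between calls to the robot, and variables do not carry over. Pictures are saved under pics/ and viewed, and the job is handed in when it is done.

Besides the shell and the picture viewer there is one more tool, called after "Request:" as a command line: name --argument value ..., lists and objects as JSON in quotes. send_rows: Moves the arm, as the interface text tells. Its arguments: {"type":"object","properties":{"motion":{"type":"array","items":{"type":"object","properties":{"dp":{"type":"array","items":{"type":"number"}},"rotation":{"type":"array","items":{"type":"number"}}}}},"gripper":{"type":"number"}},"required":["motion"]}

```bash
mkdir -p pics
cat > h.py <<'E'
import numpy as np, cv2
from plant import status, capture, calibration, workorder, look_for, bot
def p2w(name,uv,z=None,depth=None):
    c=calibration(name);K=np.array(c["intrinsics"],float);D=np.array(c["D"],float);T=np.array(c["cam_to_world"],float)
    n=cv2.undistortPoints(np.array([[uv]],float),K,D)[0,0]
    d=np.array([n[0],-n[1],-1.])
    if depth is not None: return (T@np.r_[d*depth,1])[:3]
    w=T[:3,:3]@d; o=T[:3,3]
    return o+w*(z-o[2])/w[2]
E
python3 - <<'E'
from h import *
for n in("side","top"):
    im,d=capture(n); cv2.imwrite(f"pics/{n}0.png",im); np.save(f"{n}0.npy",d)
    for t in("green_cap","blue_knob","orange_knob"):
        r=look_for(t,n)
        for q in r[:2]:
            uv=np.array(q["point"])*[640,400]; i=uv.astype(int)
            dd=np.median(d[i[1]-2:i[1]+3,i[0]-2:i[0]+3])
            print(n,t,round(q["confidence"],2),uv.round(1),p2w(n,uv,z=122).round(1),p2w(n,uv,depth=dd).round(1))
print(status.get_obs())
E
```

```text
side green_cap 0.49 [418.6 127.8] [ 525.  -241.8  122. ] [ 526.6 -246.8  118. ]
side blue_knob 0.49 [393.3 145.5] [ 547.6 -154.6  122. ] [ 543.4 -143.8  132. ]
side orange_knob 0.47 [362.4 164.9] [576.2 -63.2 122. ] [570.8 -52.4 133.6]
top green_cap 0.7 [496.1 235.7] [ 514.3 -248.4  122. ] [ 513.3 -242.7  133.8]
top blue_knob 0.58 [446.2 219.6] [ 544.8 -160.4  122. ] [ 543.2 -155.9  134.8]
top orange_knob 0.6 [389.4 205.5] [571.8 -60.9 122. ] [569.6 -58.3 134.7]
{'time': 0.4, 'joint_positions': array([ 1.13899990e+00,  3.42098530e-01,  1.52418964e+00, -8.15656368e-06,
        1.27537587e+00, -1.45990038e-01]), 'dq': array([-0.00221851, -0.00339101, -0.00177213, -0.00087741, -0.00215071,
        0.00114221]), 'tau': array([-1.48343075e-03, -4.30714524e+01, -2.44191384e+01,  7.14196684e-02,
        5.02270914e-02, -3.15545878e-05]), 'tool_pos': array([147.98746272, 503.70819442, 404.65798813]), 'tcp_rot': array([-3.14152089e+00, -2.66460870e-06,  2.85578864e+00]), 'contact_force': array([-0.08065485,  0.54343425, -0.06080499]), 'moment': array([-0.03788252,  0.00081576, -0.01651845]), 'grip_width': 91.79579974148683}
```

View pics/top0.png

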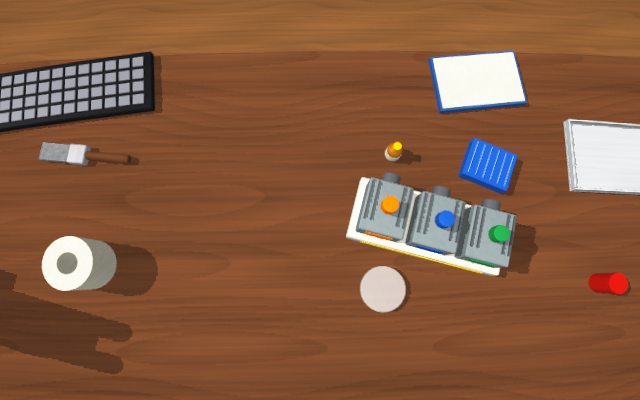

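View pics/side0.png

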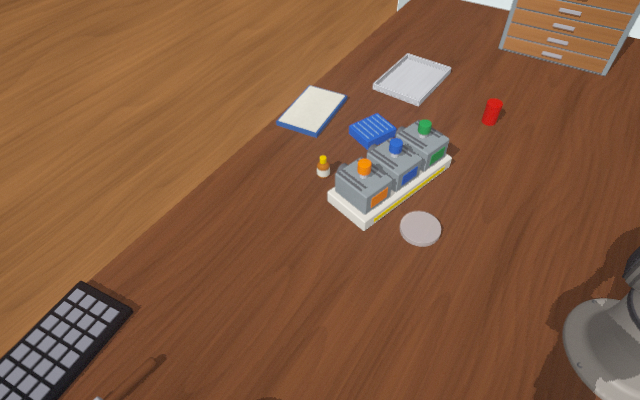

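The top view shows the caps orange ≈(390,205), blue ≈(446,219) and green ≈(501,233). In the side view green is at ≈(425,127), at the far end of the row. The network's green point (496,236) sits a little off the cap centre, so I'll refine by colour and depth.

Run:
```python
from h import *
for n in("top","side"):
  im=cv2.imread(f"pics/{n}0.png"); d=np.load(f"{n}0.npy"); hsv=cv2.cvtColor(im,cv2.COLOR_BGR2HSV)
  for c,(lo,hi) in dict(orange=(8,20),blue=(105,125),green=(55,85)).items():
    m=(hsv[...,0]>=lo)&(hsv[...,0]<=hi)&(hsv[...,1]>170)&(hsv[...,2]>80)
    P=np.array([p2w(n,(u,v),depth=d[v,u]) for v,u in np.argwhere(m) if 340<u<530 and 110<v<280 and d[v,u]>0])
    s=P[(P[:,2]>126)&(P[:,2]<145)]   # top surface
    print(n,c,len(P),len(s), s.mean(0).round(1), s.min(0).round(0),s.max(0).round(0))
    t=s[s[:,2]>np.median(s[:,2])-3]
    print('  circle', cv2.minEnclosingCircle(t[:,:2].astype(np.float32)), np.median(t[:,2]))
    if n=="top":
      cc=cv2.connectedComponentsWithStats(m.astype(np.uint8))
      for k in range(1,cc[0]):
        if cc[2][k,4]>60 and 340<cc[3][k][0]<530: print('  comp',cc[2][k],cc[3][k].round(1),p2w(n,cc[3][k],z=135).round(1))
```

```text
top orange 524 220 [572.3 -59.9 134.3] [559. -74. 126.] [587. -46. 138.]
  circle ((572.8473510742188, -60.34160614013672), 14.37496280670166) 134.73993131909123
  comp [388 142  15  15 115] [393.8 150.6] [668.  -71.7 135. ]
  comp [381 196  18  18 253] [389.5 204.6] [571.1 -58.5 135. ]
  comp [365 232  27   8  72] [377.9 235.6] [518.3 -36.  135. ]
top blue 2058 226 [ 544.9 -155.   134.5] [ 531. -171.  126.] [ 558. -141.  138.]
  circle ((545.8187866210938, -156.39004516601562), 14.853778839111328) 134.85320225940688
  comp [429  58  98  55 435] [465.   97.8] [ 768.9 -211.3  135. ]
  comp [ 459  138   58   55 1730] [487.  165.8] [ 638.2 -238.6  135. ]
  comp [435 211  20  17 256] [444.7 219.1] [ 544.  -153.3  135. ]
  comp [416 246  29   8  65] [429.8 249.2] [ 493.2 -123.5  135. ]
top green 297 229 [ 517.4 -249.8  134. ] [ 504. -265.  126.] [ 532. -237.  138.]
  circle ((517.777587890625, -251.3167266845703), 14.55265998840332) 134.6437118135948
  comp [489 225  20  17 266] [498.7 233.5] [ 516.8 -247.1  135. ]Traceback (most recent call last):
  File "<stdin>", line 6, in <module>
  File "h.py", line 4, in p2w
    c=calibration(name);K=np.array(c["intrinsics"],float);D=np.array(c["D"],float);T=np.array(c["cam_to_world"],float)
ValueError: time passes only in moves, steps and waits
```

```bash
cat >> h.py <<'E'
import functools
_c=calibration
calibration=functools.lru_cache(None)(_c)
E
python3 - <<'E'
from h import *
n="side"
im=cv2.imread(f"pics/{n}0.png"); d=np.load(f"{n}0.npy"); hsv=cv2.cvtColor(im,cv2.COLOR_BGR2HSV)
for c,(lo,hi) in dict(orange=(8,20),blue=(105,125),green=(55,85)).items():
    m=(hsv[...,0]>=lo)&(hsv[...,0]<=hi)&(hsv[...,1]>170)&(hsv[...,2]>80)
    P=np.array([p2w(n,(u,v),depth=d[v,u]) for v,u in np.argwhere(m) if 340<u<450 and 110<v<190 and d[v,u]>0])
    s=P[(P[:,2]>131)&(P[:,2]<142)]
    print(n,c,len(s),s.mean(0).round(1),cv2.minEnclosingCircle(s[:,:2].astype(np.float32)))
# heights around green, unit frame
d=np.load("top0.npy"); ey=np.array([.277,.961]); ex=np.array([.961,-.277])
H={}
for v in range(180,290):
  for u in range(440,540):
    if d[v,u]>0:
      p=p2w("top",(u,v),depth=d[v,u]); q=p[:2]-[517.8,-251]
      a,b=int(np.floor(q@ex/10)),int(np.floor(q@ey/10+.5))
      if -8<=a<8 and abs(b)<=4: H.setdefault((a,b),[]).append(p[2])
for b in range(4,-5,-1): print(b*10,[int(np.max(H.get((a,b),[0]))) for a in range(-8,8)])
# path
from scipy.optimize import fsolve
def end(v,n=18,r=5.0):
    ps=np.radians(163.62); p=np.array([148,503.7])
    for _ in range(n):
        p=p+v[0]*np.array([np.cos(ps),np.sin(ps)])+v[1]*np.array([np.sin(ps),-np.cos(ps)]); ps-=np.radians(r)
    return p,np.degrees(ps)
s=fsolve(lambda v:end(v)[0]-[517.8,-250.5],[-50,0]); print(s,end(s.round(1)))
E
```

```text
side orange 102 [569.6 -58.2 134.2] ((570.7415161132812, -59.22549057006836), 14.987858772277832)
side blue 86 [ 542.4 -153.2  133.9] ((542.4521484375, -154.33990478515625), 14.595108985900879)
side green 39 [ 514.7 -248.9  133.7] ((514.4869384765625, -252.14419555664062), 13.693727493286133)
40 [2, 33, 36, 97, 96, 102, 100, 100, 100, 101, 100, 100, 100, 92, 34, 1]
30 [1, 35, 37, 96, 97, 100, 100, 100, 100, 100, 100, 99, 100, 94, 35, 1]
20 [1, 35, 80, 97, 97, 100, 100, 100, 100, 100, 100, 101, 101, 95, 70, 2]
10 [2, 35, 90, 98, 96, 97, 136, 137, 136, 135, 99, 97, 97, 93, 81, 64]
0 [2, 35, 82, 96, 97, 97, 137, 137, 136, 135, 96, 95, 97, 93, 84, 0]
-10 [3, 33, 72, 98, 96, 97, 136, 137, 137, 134, 97, 97, 96, 94, 82, 80]
-20 [2, 34, 72, 95, 96, 100, 98, 95, 134, 0, 99, 99, 100, 91, 75, 0]
-30 [4, 34, 36, 97, 97, 100, 99, 99, 96, 99, 99, 99, 99, 0, 0, 0]
-40 [1, 35, 37, 96, 98, 100, 100, 100, 100, 100, 100, 101, 99, 0, 0, 0]
[-51.61887395  -4.5163594 ] (array([ 517.86890257, -250.10100592]), np.float64(73.6200000000001))
```

Request:
send_rows --gripper 0.75 --motion '[{"dp": [-51.6,-4.5,-15],"rotation": [0,0,5]},{"dp": [-51.6,-4.5,-15],"rotation": [0,0,5]},{"dp": [-51.6,-4.5,-15],"rotation": [0,0,5]},{"dp": [-51.6,-4.5,0],"rotation": [0,0,5]},{"dp": [-51.6,-4.5,0],"rotation": [0,0,5]},{"dp": [-51.6,-4.5,0],"rotation": [0,0,5]},{"dp": [-51.6,-4.5,0],"rotation": [0,0,5]},{"dp": [-51.6,-4.5,0],"rotation": [0,0,5]},{"dp": [-51.6,-4.5,0],"rotation": [0,0,5]},{"dp": [-51.6,-4.5,0],"rotation": [0,0,5]},{"dp": [-51.6,-4.5,0],"rotation": [0,0,5]},{"dp": [-51.6,-4.5,0],"rotation": [0,0,5]},{"dp": [-51.6,-4.5,0],"rotation": [0,0,5]},{"dp": [-51.6,-4.5,0],"rotation": [0,0,5]},{"dp": [-51.6,-4.5,0],"rotation": [0,0,5]},{"dp": [-51.6,-4.5,0],"rotation": [0,0,5]},{"dp": [-51.6,-4.5,15],"rotation": [0,0,5]},{"dp": [-51.6,-4.5,15],"rotation": [0,0,5]},{"dp": [0,0,15],"rotation": [0,0,0]},{"dp": [0,0,0],"rotation": [0,0,0]}]'

```text
time: 2.9
tool_pos: [517.8, -249.7, 403.4]
tcp_rot: [-3.139, -0.001, 1.285]
contact_force: [-0.4, 0.4, 0.8]
grip_width: 68.9
```

Request:
send_rows --motion '[{"dp": [-1.3,-0.5,30]},{"dp": [0,0,35]},{"dp": [0,0,30]},{"dp": [0,0,12]},{"dp": [0,0,7]},{"dp": [0,0,0]},{"dp": [0,0,0]}]'

```text
schema error: expected keys dp, rotation
```

Run:
```python
from h import *
o=status.get_obs(); print(o["time"],o["tool_pos"],o["tcp_rot"],o["contact_force"])
im,d=capture("side"); cv2.imwrite("pics/s1.png",cv2.resize(im[60:220,320:560],None,fx=3,fy=3))
im,d=capture("top"); cv2.imwrite("pics/t1.png",cv2.resize(im[160:300,380:600],None,fx=3,fy=3))
```

```text
2.9 [ 517.7742597  -249.74181172  403.42276372] [-3.13888141e+00 -1.44055966e-03  1.28509633e+00] [-0.42337179  0.35790134  0.77856195]
```

Request:
send_rows --motion '[{"dp": [-1.3,-0.5,30],"rotation": [0,0,0]},{"dp": [0,0,35],"rotation": [0,0,0]},{"dp": [0,0,30],"rotation": [0,0,0]},{"dp": [0,0,12],"rotation": [0,0,0]},{"dp": [0,0,7],"rotation": [0,0,0]},{"dp": [0,0,0],"rotation": [0,0,0]},{"dp": [0,0,0],"rotation": [0,0,0]}]'

```text
time: 3.88
tool_pos: [517.4, -251.2, 291.8]
tcp_rot: [3.14, 0.0, 1.285]
contact_force: [-0.2, 0.3, 0.8]
grip_width: 68.6
```

Run:
```python
from h import *
o=status.get_obs(); print(o["time"],o["tool_pos"],o["tcp_rot"],o["contact_force"])
im,d=capture("side"); cv2.imwrite("pics/s2.png",cv2.resize(im[60:220,320:560],None,fx=3,fy=3))
im,d=capture("top"); cv2.imwrite("pics/t2.png",cv2.resize(im[160:300,380:600],None,fx=3,fy=3))
```

```text
3.875 [ 517.37426493 -251.23939591  291.78233243] [3.13970186e+00 4.99611208e-04 1.28515644e+00] [-0.18081399  0.34177344  0.8059504 ]
```

View pics/s2.png

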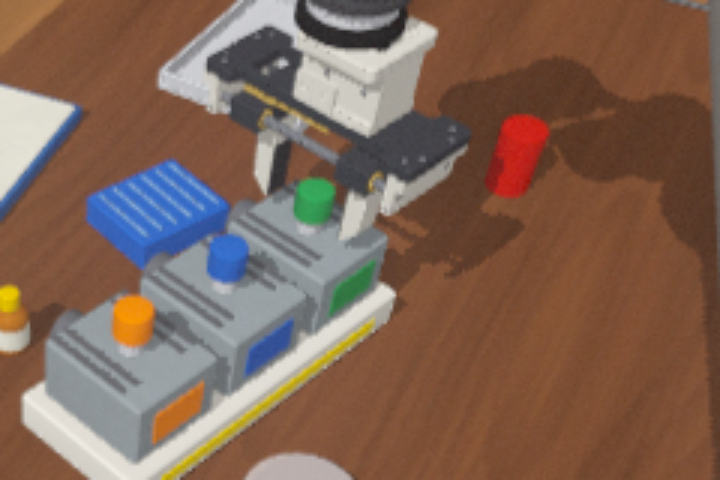

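View pics/t2.png

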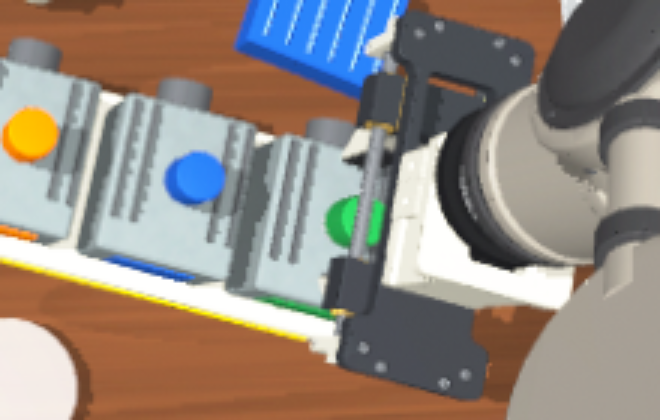

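The side crop shows the green cap at (315,200), midway between the fingers at (268,165) and (358,210), with the neighbours clear. I'll lower 4 mm and close.

Request:
send_rows --gripper 0.1 --motion '[{"dp": [0,0,4],"rotation": [0,0,0]},{"dp": [0,0,0],"rotation": [0,0,0]},{"dp": [0,0,0],"rotation": [0,0,0]},{"dp": [0,0,0],"rotation": [0,0,0]},{"dp": [0,0,0],"rotation": [0,0,0]},{"dp": [0,0,0],"rotation": [0,0,0]},{"dp": [0,0,0],"rotation": [0,0,0]},{"dp": [0,0,0],"rotation": [0,0,0]}]'

```text
time: 4.97
tool_pos: [517.3, -251.2, 286.8]
tcp_rot: [3.141, 0.0, 1.285]
contact_force: [1.7, -1.4, -1.1]
grip_width: 29.6
```

Gripped: width 29.6 mm against a 30 mm cap, with small side force. Next I'll pull up slowly, 24 mm.

Request:
send_rows --motion '[{"dp": [0,0,-3],"rotation": [0,0,0]},{"dp": [0,0,-3],"rotation": [0,0,0]},{"dp": [0,0,-3],"rotation": [0,0,0]},{"dp": [0,0,-3],"rotation": [0,0,0]},{"dp": [0,0,-3],"rotation": [0,0,0]},{"dp": [0,0,-3],"rotation": [0,0,0]},{"dp": [0,0,-3],"rotation": [0,0,0]},{"dp": [0,0,-3],"rotation": [0,0,0]},{"dp": [0,0,0],"rotation": [0,0,0]},{"dp": [0,0,0],"rotation": [0,0,0]}]'

```text
time: 6.22
tool_pos: [517.2, -251.2, 310.9]
tcp_rot: [3.141, 0.0, 1.285]
contact_force: [4.0, -0.7, 1.2]
grip_width: 29.1
```

Run:
```python
from h import *
o=status.get_obs(); print(o["time"],o["tool_pos"],o["contact_force"])
im,d=capture("side"); cv2.imwrite("pics/s3.png",cv2.resize(im[60:220,320:560],None,fx=3,fy=3))
```

```text
6.225 [ 517.23008905 -251.20639805  310.85782667] [ 3.96430017 -0.68867973  1.19835282]
```

View pics/s3.png

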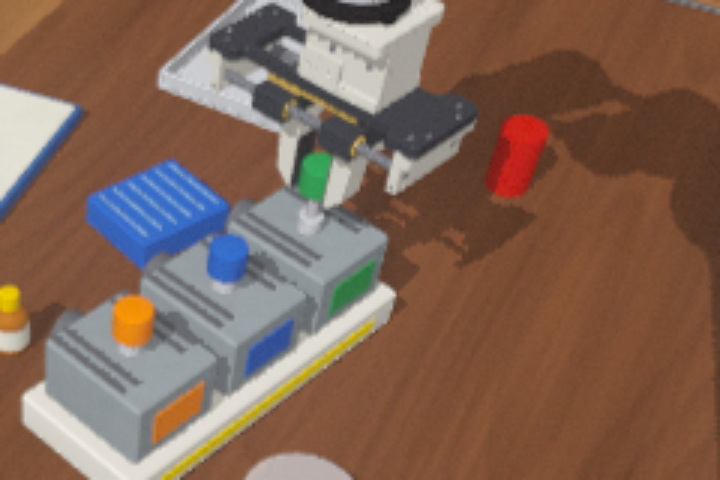

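The green cap is now up at (315,175) with the shaft showing down to (311,220). The force is close to zero, so I'll add a 2 mm nudge to confirm the end stop, then wait.

Request:
send_rows --motion '[{"dp": [0,0,-2],"rotation": [0,0,0]},{"dp": [0,0,0],"rotation": [0,0,0]}]'

```text
time: 6.52
tool_pos: [517.3, -251.3, 311.0]
tcp_rot: [-3.141, -0.0, 1.285]
contact_force: [9.3, -3.5, -10.9]
grip_width: 29.3
```

Request:
send_rows --motion '[{"dp": [0,0,0],"rotation": [0,0,0]},{"dp": [0,0,0],"rotation": [0,0,0]},{"dp": [0,0,0],"rotation": [0,0,0]},{"dp": [0,0,0],"rotation": [0,0,0]},{"dp": [0,0,0],"rotation": [0,0,0]},{"dp": [0,0,0],"rotation": [0,0,0]},{"dp": [0,0,0],"rotation": [0,0,0]},{"dp": [0,0,0],"rotation": [0,0,0]},{"dp": [0,0,0],"rotation": [0,0,0]},{"dp": [0,0,0],"rotation": [0,0,0]},{"dp": [0,0,0],"rotation": [0,0,0]},{"dp": [0,0,0],"rotation": [0,0,0]},{"dp": [0,0,0],"rotation": [0,0,0]},{"dp": [0,0,0],"rotation": [0,0,0]},{"dp": [0,0,0],"rotation": [0,0,0]},{"dp": [0,0,0],"rotation": [0,0,0]},{"dp": [0,0,0],"rotation": [0,0,0]},{"dp": [0,0,0],"rotation": [0,0,0]},{"dp": [0,0,0],"rotation": [0,0,0]},{"dp": [0,0,0],"rotation": [0,0,0]}]'

```text
time: 9.02
tool_pos: [517.3, -251.3, 311.0]
tcp_rot: [-3.141, -0.001, 1.285]
contact_force: [9.0, -4.0, -11.2]
grip_width: 29.3
```

The knob is at the end stop: an 11 N reaction with no movement, held 2.5 s. Next I'll push it home.

Request:
send_rows --motion '[{"dp": [0,0,3],"rotation": [0,0,0]},{"dp": [0,0,3],"rotation": [0,0,0]},{"dp": [0,0,3],"rotation": [0,0,0]},{"dp": [0,0,3],"rotation": [0,0,0]},{"dp": [0,0,3],"rotation": [0,0,0]},{"dp": [0,0,3],"rotation": [0,0,0]},{"dp": [0,0,3],"rotation": [0,0,0]},{"dp": [0,0,3],"rotation": [0,0,0]},{"dp": [0,0,3],"rotation": [0,0,0]},{"dp": [0,0,0],"rotation": [0,0,0]},{"dp": [0,0,0],"rotation": [0,0,0]}]'

```text
time: 10.4
tool_pos: [517.2, -251.2, 286.6]
tcp_rot: [3.14, 0.0, 1.285]
contact_force: [3.0, -0.6, 9.8]
grip_width: 29.3
```

The knob is back at its starting height with a 10 N seat reaction. I'll release, then retreat straight up.

Request:
send_rows --gripper 0.75 --motion '[{"dp": [0,0,0],"rotation": [0,0,0]},{"dp": [0,0,0],"rotation": [0,0,0]},{"dp": [0,0,0],"rotation": [0,0,0]},{"dp": [0,0,0],"rotation": [0,0,0]},{"dp": [0,0,0],"rotation": [0,0,0]},{"dp": [0,0,0],"rotation": [0,0,0]},{"dp": [0,0,-10],"rotation": [0,0,0]},{"dp": [0,0,-25],"rotation": [0,0,0]},{"dp": [0,0,-30],"rotation": [0,0,0]},{"dp": [0,0,-30],"rotation": [0,0,0]},{"dp": [0,0,-20],"rotation": [0,0,0]},{"dp": [0,0,0],"rotation": [0,0,0]},{"dp": [0,0,0],"rotation": [0,0,0]}]'

```text
time: 12.02
tool_pos: [516.9, -251.0, 400.0]
tcp_rot: [-3.141, -0.0, 1.285]
contact_force: [-0.8, 0.2, 0.1]
grip_width: 68.7
```

Run:
```python
from h import *
im,d=capture("side"); cv2.imwrite("pics/s4.png",cv2.resize(im[60:220,320:560],None,fx=3,fy=3))
hsv=cv2.cvtColor(im,cv2.COLOR_BGR2HSV)
for c,(lo,hi) in dict(orange=(8,20),blue=(105,125),green=(55,85)).items():
    m=(hsv[...,0]>=lo)&(hsv[...,0]<=hi)&(hsv[...,1]>170)&(hsv[...,2]>80)
    P=np.array([p2w("side",(u,v),depth=d[v,u]) for v,u in np.argwhere(m) if 340<u<450 and 90<v<190 and d[v,u]>0])
    s=P[P[:,2]>125]; print(c,len(s),np.percentile(s[:,2],[50,90]).round(1))
o=status.get_obs(); print(o["time"],o["tool_pos"],o["contact_force"],o["dq"].round(3))
```

```text
orange 136 [133.7 135.4]
blue 109 [133.5 135. ]
green 42 [133.5 134.8]
12.075 [ 516.86813379 -251.03833476  399.67999728] [ 0.6128078   0.38315952 -0.3619179 ] [-0.     0.006  0.001 -0.     0.001 -0.   ]
```

View pics/s4.png

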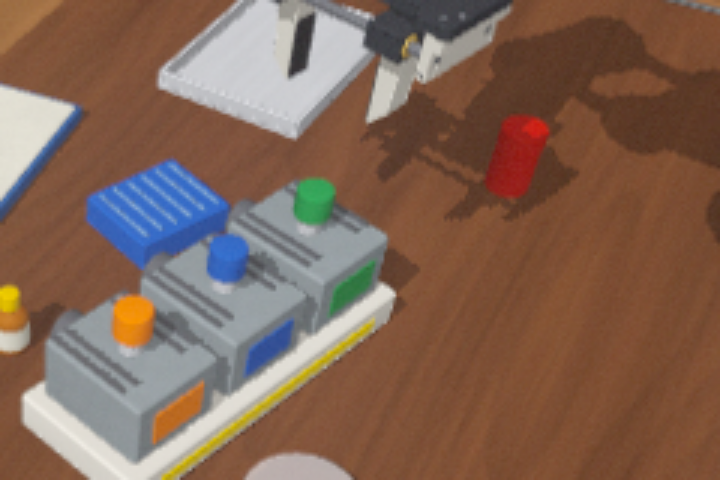

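All three caps sit in: green is back at (315,200), blue at (228,258) and orange at (133,320). Their tops are at ≈135 mm, and the gripper is clear above.

```bash
python3 -c "
from plant import workorder; print(workorder.close_job())"
```

```text
the job is handed in; nothing more can be done
None
```

The exposure is done and the job is handed in. I pulled the green knob straight up to its end stop, held it out for more than 2.5 s, pushed it fully home and let go.

- **Out:** a further 2 mm pull gave about 11 N of reaction and almost no movement (0.1 mm). The bare shaft showed in the side view.
- **Home:** the tool was back within 0.2 mm of the height where it gripped, with a 10 N seat reaction.
- **After release:** all three cap tops measure about 135 mm in the side view, so green, blue and orange are all in. The gripper is well clear with no contact force, and the clock was at about 12 s of the 32 s allowed.
- **Failed or disagreed:** one move was refused for a missing "rotation" key, and nothing moved. The first colour-and-depth script stopped when the calibration was asked for too often. The side and top views put the cap about 3 mm apart in x, within what the calibration allows; I aimed between them.

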